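Release and push the filter cover off a bench dust extractor

TASK

Open the dust extractor for a filter change, working with the fingertips only: press the orange snap tab down until the white filter cover kicks loose, then push the cover by its rib, away from the tab, until it is completely off the filter opening and out of its guides. Leave it lying flat and roughly straight on the black deck beside the opening, not hanging over the deck's end, and do not grip, lift or force it. Leave the spare filter, jar, bowl and bottle alone.

Things in the scene. Friction and masses are not known exactly. Their poses are not given: they have to be found in the camera images.
- extractor: Bench dust extractor, bolted down: blue box with flat black deck, 200 mm deep (its x), 330 mm long (its y, -175 to +155 mm), deck 100 mm above the bench. Origin on the bench, mid-depth; z up. Along y: orange tab at -138 mm, filter opening with the seated cover centred at -60 mm, then bare deck to the end at +155 mm. Two spring houses 8 mm high flank the tab at x = +-31 to +-57 mm.
- seat (a point): Centre of the filter opening (90 mm in the extractor's x, 80 mm in y) at deck height, fixed to the extractor; the seated cover's origin lies here. Two dark steel guides 11 mm high, inner faces at x = +-61.5 mm from here, y = -55 to +35 mm, lip over the cover's sides: the cover can only slide along y while in them. Axes as the extractor's.
- cover: Loose white filter cover, 120 mm (its x) by 110 (y) by 6 thick, 0.12 kg, on the deck; origin under its centre, axes as the extractor's at the start. The tab's tooth stops it sliding to +y. With the tab down, spring pins kick it 14 to 20 mm to +y and it stops, free; it then slides at 1 to 3 N. Slid 95 mm or more from the seat it is clear of opening and guides; up to 160 mm it is wholly on the deck.
- rib (a point): Middle of the cover's finger rib, half-way up its 15 mm height above the cover's top; 16 mm to +y of the cover's centre, 13.5 mm above its underside. The rib is 70 mm long across the cover (x), 8 mm thick (y). The cover's top is flat for 48 mm on its -y (tab) side: room for fingertips to push the rib to +y.
- tab_top (a point): Middle of the top of the orange snap tab's pad, 26 mm (extractor's x) by 22 mm (y), 14 mm above the deck when up. The seated cover's edge (top 6 mm above the deck) lies 12 mm to +y from the pad. Press straight down.
- snap_tab (a joint): How far the tab is pressed down, m: 0 up, 0.007 at its bottom stop. Sprung: 2 N to start, 7 N at the bottom; the cover is let go below about 0.0045. It springs up when released.
- spare_filter: Bystander: new white pleated filter, 86 x 76 x 20 mm, lying loose on the bench beyond the extractor. Origin under its centre.
- glitter_jar: Bystander: amber glass jar with brass lid, 64 mm across, 85 mm tall, standing on the bench. Origin under its centre.
- bowl: Bystander: steel bowl, 110 mm across, 50 mm tall, on the bench beyond the extractor. Origin under its centre.
- glue_bottle: Bystander: white glue bottle with blue cap, 56 mm across, 150 mm tall, standing on the bench. Origin under its centre.
Not all that is in view belongs to the job. Leave any yellow look-alike of the cover alone.

How it is judged (in metres and radians):
On the way, in this order (a step that is already met when the one before it is completed fails the run):
1. the snap tab is pressed down past its catch (value of joint snap_tab above 0.0042 m and y of cover in the frame of extractor below -0.02 m), for 0.05 s.
2. the released cover is pushed clear of the filter opening and its guides (y of cover in the frame of extractor above 0.034 m and z of cover in the frame of extractor above 0.09 m), for 0.2 s.
At the end, for the whole second after the job is handed in: The cover lies still and flat on the deck (tilt under 0.06 rad, underside within 4 to 6 mm of deck height), its centre 94 to 165 mm along from its seat and within 30 mm of the deck's centre line, turned less than 0.25 rad; bystanders within 20 mm of where they stood (y of cover in the frame of extractor between 0.034 and 0.105 m and x of cover in the frame of extractor between -0.03 and 0.03 m and z of cover in the frame of extractor between 0.096 and 0.106 m and angle between cover's own z axis and vertical below 0.06 rad and angle between the y axis of cover and the y axis of extractor, either way round below 0.25 rad and linear speed of cover below 0.01 m/s and distance of each of spare_filter, glitter_jar, bowl, glue_bottle from where it was at the start of the episode below 0.02 m); the robot touches nothing.
It fails at once if the cover is lifted or carried: more than 12 mm above the deck, or tipped by more than 0.25 rad (height (world z) of cover above 0.112 m or angle between cover's own z axis and vertical above 0.25 rad).
It fails at once if the cover falls off the deck (height (world z) of cover below 0.085 m).
It fails at once if the cover is gripped or forced: more than 30 N between it and the fingers (contact force between the fingers and cover above 30 N).
It fails at once if a bystander is moved by more than 20 mm or tipped (distance of any of spare_filter, glitter_jar, bowl, glue_bottle from where it was at the start of the episode above 0.02 m or angle between any of spare_filter, glitter_jar, bowl, glue_bottle's own z axis and vertical above 0.3 rad).
It also fails if it takes over 38 s, if anything falls off the work surface, if the arm or the gripper's body presses on something with over 40 N, if the wrist force passes 120 N, or if a joint passes its speed limit or range.

ROBOT

A 6-joint arm with a two-finger parallel gripper is mounted at the origin on the work surface. World frame = base frame: x ahead of the robot, y to its left, z up, the work surface at z = 0. Lengths are in mm, angles in degrees, forces in N, time in s.
With the tool pointing down it reaches from about 300 to 850 mm from the base axis. Payload 4.2 kg.
Tool frame: the origin (TCP) lies at the very end of the fingers, on their centre line; the grasp point (between the pads) lies 19 mm behind it (env.grip_depth is the distance from the TCP to the grasp point, in mm); y points along the fingers, z is the direction in which the jaws open and shut, and the axes are right-handed (so a half turn about y gives the same grasp; the last joint's range is limited). The gripper opens to 91 mm and grips with 3 to 60 N. Pads are 32 mm wide; open, the fingers measure 118 mm over their backs; the gripper's body (76 mm by 178 mm) begins 60 mm behind the grasp point.
Start: joints at [64.057, 18.312, 89.639, -0, 72.044, -1.146], TCP at [241.168, 521.998, 213.976] pointing down, gripper open.
Joint ranges: [-177.97, 177.97], [-48.28, 115.42], [12.27, 149.76], [-77.06, 257.06], [2.81, 150.46], [-146.56, 146.56]. Speed limits (degrees/s): [147.25, 147.25, 180, 180, 180, 180].

INTERFACE

Orientations are given as [roll, pitch, yaw] about the fixed x, y, z axes, in that order (R = Rz(yaw) Ry(pitch) Rx(roll)).
In Python, from workcell import state, imaging, job, env gives the robot as it stands.
- The arm moves only by the shell command python3 -m pendant 'ROWS' [FORCE]. ROWS is JSON, a list of rows, each an object with "delta_pos": the shift along the tool's x, y, z in cm, a list of three; "twist": the turn, a rotation vector about the tool's x, y, z in degrees, a list of three; "grip": the opening in per cent of the stroke, from 0 (shut) to 100 (fully open). In form: [{"delta_pos": [tx, ty, tz], "twist": [wx, wy, wz], "grip": grip}, ...]. A call has exactly 5 rows; each row is the pose to reach, as a shift and turn from the pose commanded when the call began, along the tool's axes at that moment; what a row does not reach only later rows make up. A row lasts 1/10 s, in which the tool goes at most 50 mm and 8.59 degrees, less where a joint would pass 70% of its speed; a pose out of reach is approached as far as the arm can. A call with a gripper value outside its range is refused whole. The fingers move at their own pace and stop on an object; FORCE is the grip in N (left out, the last holds). Time passes only in rows, so rows that repeat a pose let the fingers close, or fill a call up. It gives the time, the measured TCP pose, the force and the opening at its end, in the units of the state.
- state(): the state, without advancing time (a new reading comes with each control period).
- imaging.grab_frame(name): name is "side" or "top" or "wrist"; returns (picture, depth): 384x512x3 uint8, red, green, blue; 384x512 float32, mm along the optical axis (not along the pixel's ray), 0 where there is no reading.
- imaging.camera_info(name): a dict with "fx", "fy", "cx", "cy" (pixels), "R" (3x3) and "t" (3): a world point X has camera coordinates R X + t. Camera axes: x right, y down, z forward; pixel columns grow to the right and rows downward; lengths in mm; the calibration is good to about 2 mm. A picture is of the moment at which its call begins: read the wrist's pose just before it. camera_info takes no time and is no camera call; for the wrist camera it gives the pose at the moment of the call.
- job.job_done(): hands the job in, once; it reports no verdict.
The state is a dict: "time_s": time; "qpos": joint angles; "qvel": joint speeds; "effort": joint torques, N m; "ee_pos": TCP position; "ee_rot": TCP orientation; "force": force on the tool from outside, world axes, zero at the start; "torque": the same for the moment, N m; "gripper_width": finger opening in mm.
Only numpy, scipy, OpenCV 4.12 (cv2) and the standard library are available. Lean on these libraries where they do the work, as an engineer would, in place of code of your own. Each camera call takes 0.05 s, during which the arm holds its last target.

## Working session

There is one attempt and no reset: what is moved stays moved. The work goes in short steps, Python scripts to look and compute and a shell command to move; the robot and the scene stay as the last step left them, time stands still between calls to the robot, and variables do not carry over. Pictures are saved under pics/ and viewed, and the job is handed in when it is done.

```bash
mkdir -p pics; cat > h.py <<'E'
import numpy as np, cv2
from workcell import state, imaging, job, env
from scipy.spatial.transform import Rotation as Ro
def save(n,p): cv2.imwrite(p,cv2.cvtColor(n,cv2.COLOR_RGB2BGR))
def ray(ci,u,v,z):
    R=np.array(ci["R"]);t=np.array(ci["t"]);c=-R.T@t
    d=R.T@np.array([(u-ci["cx"])/ci["fx"],(v-ci["cy"])/ci["fy"],1.]);return c+d*(z-c[2])/d[2]
def pt(ci,u,v,d):
    R=np.array(ci["R"]);t=np.array(ci["t"])
    return R.T@(np.array([(u-ci["cx"])/ci["fx"]*d,(v-ci["cy"])/ci["fy"]*d,d])-t)
def proj(ci,X):
    c=np.array(ci["R"])@np.array(X)+np.array(ci["t"]);return ci["fx"]*c[0]/c[2]+ci["cx"],ci["fy"]*c[1]/c[2]+ci["cy"]
E
python3 - <<'E'
from h import *
for n in("top","side","wrist"):
    im,d=imaging.grab_frame(n);save(im,f"pics/{n}0.png");np.save(f"pics/{n}0d.npy",d)
s=state();print(s)
E
```

```text
{'time_s': 0.15, 'qpos': array([ 6.40564808e+01,  1.83429078e+01,  8.96895858e+01, -1.20696054e-03,
        7.20427579e+01, -1.14475855e+00]), 'qvel': array([ 0.00503224, -0.23540538, -0.05112721, -0.11606034, -0.02401875,
       -0.04062549]), 'effort': array([ 5.39648317e-04, -4.12773049e+01, -2.32154971e+01,  7.26470514e-02,
        4.34688607e-02, -1.03080813e-04]), 'ee_pos': array([241.00757017, 521.64880028, 213.32178783]), 'ee_rot': array([-9.00752593e+01,  3.55961749e-04, -2.47983880e+01]), 'force': array([ 1.0257441 ,  0.27727841, -0.38931186]), 'torque': array([-0.02705934, -0.03704322,  0.00631403]), 'gripper_width': 91.37992629968598}
```

View pics/top0.png

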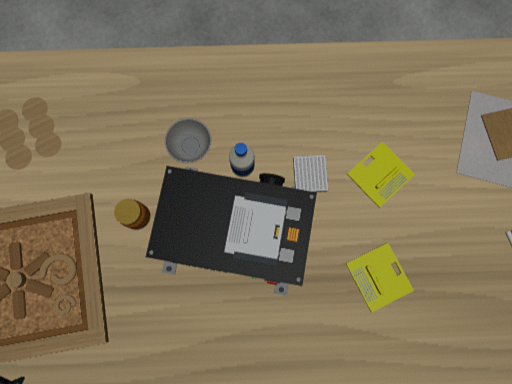

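View pics/side0.png

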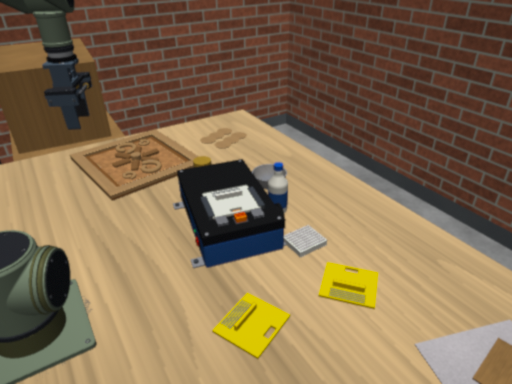

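View pics/wrist0.png

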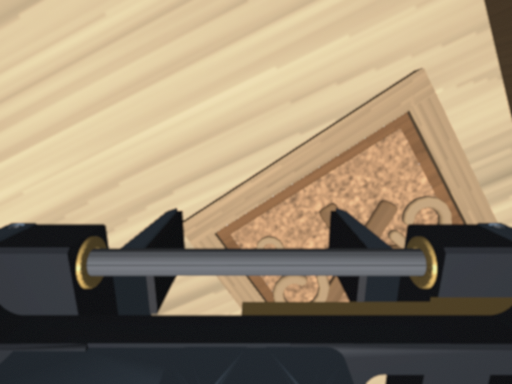

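The top view shows the white cover at (258,228) and the orange tab at (293,234). What could be mistaken for the cover: yellow look-alikes at (381,174) and (380,277), and the spare filter at (311,173). I choose the white one on the black deck with the orange tab beside it, and check it in a crop.

```bash
python3 - <<'E'
from h import *
ci=imaging.camera_info("top");cs=imaging.camera_info("side")
im=cv2.cvtColor(cv2.imread("pics/top0.png"),cv2.COLOR_BGR2RGB);d=np.load("pics/top0d.npy")
sd=cv2.cvtColor(cv2.imread("pics/side0.png"),cv2.COLOR_BGR2RGB);dd=np.load("pics/side0d.npy")
save(cv2.resize(im[150:300,130:350],None,fx=3.6,fy=3.6,interpolation=cv2.INTER_CUBIC),"pics/crop0.png")
def rep(n,m,c,dep,zz):
    k,l,st,cen=cv2.connectedComponentsWithStats(m.astype(np.uint8))
    for i in range(1,k):
        if st[i,4]<25: continue
        u,v=cen[i];mm=(l==i)
        print(n,st[i],cen[i].round(1),"plane",ray(c,u,v,zz).round(1),"depth",pt(c,u,v,np.median(dep[mm])).round(1))
def org(x):
    h=cv2.cvtColor(x,cv2.COLOR_RGB2HSV);return (h[...,0]>8)&(h[...,0]<20)&(h[...,1]>215)&(h[...,2]>180)
rep("org top",org(im),ci,d,114);rep("org side",org(sd),cs,dd,114)
# white cover
h=cv2.cvtColor(im,cv2.COLOR_RGB2HSV);w=(h[...,1]<40)&(h[...,2]>165)
w[:150]=0;w[300:]=0;w[:,:200]=0;w[:,340:]=0
rep("white",w,ci,d,106)
# deck black mask
b=(h[...,2]<50);b[:150]=0;b[300:]=0;b[:,:130]=0;b[:,330:]=0
P=np.array([[ *pt(ci,u,v,d[v,u])] for v,u in zip(*np.where(np.ones_like(b))) if 150<v<300 and 130<u<330])
D=P[(P[:,2]>92)&(P[:,2]<125)]
r=cv2.minAreaRect(D[:,:2].astype(np.float32));print("deck",r,cv2.boxPoints(r).round(1),np.median(D[:,2]))
print(-np.array(ci["R"]).T@ci["t"],-np.array(cs["R"]).T@cs["t"])
E
```

```text
org side [235 213  11   6  47] [240.  215.2] plane [472.9 -16.6 114. ] depth [473.1 -16.3 113.8]
white [301 157   3  26  28] [302.4 168.6] plane [614.9 -41.5 106. ] depth [636.7 -52.5  18.6]
white [317 156   3  28  29] [317.7 169.9] plane [611.2 -74.4 106. ] depth [632.5 -88.7  19.2]
white [294 158   3  30  31] [295.  172.7] plane [606.4 -25.2 106. ] depth [627.5 -34.8  18. ]
white [298 160   3  28  28] [298.9 173.5] plane [604.4 -33.5 106. ] depth [625.1 -43.7  19.1]
white [ 225  197   60   61 1676] [258.5 228.9] plane [487.9  57.3 106. ] depth [487.8  57.3 107.2]
white [245 211   7  31  54] [247.7 225.5] plane [495.8  79.6 106. ] depth [494.   79.4 122.1]
deck ((533.3013916015625, 106.11970520019531), (330.99755859375, 263.9562683105469), 77.90962982177734) [[369.6 -28.1]
 [627.7 -83.4]
 [697.  240.3]
 [438.9 295.6]] 101.814695762343
[394.41950851  70.37884754 989.02210262] [ 119.12639883 -675.92690779  653.46167723]
```

View pics/crop0.png

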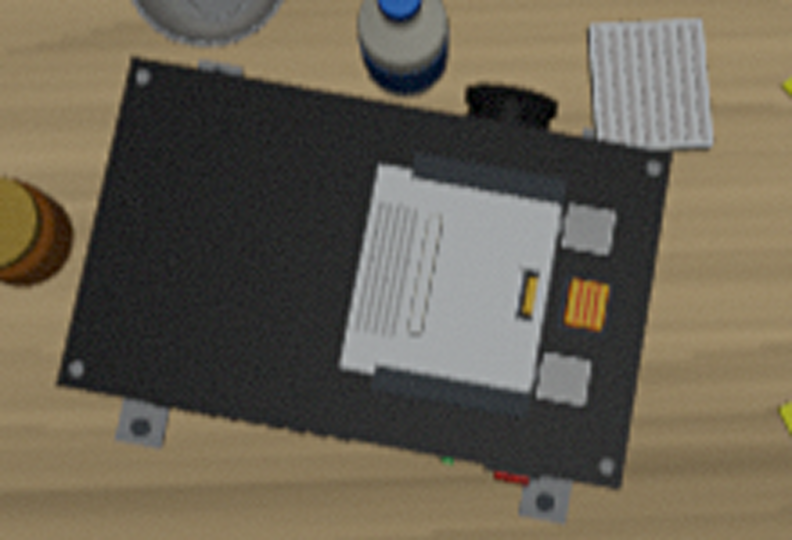

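The crop shows the white cover with its rib at crop (425,275), the yellow tooth in its slot at (530,295), and the orange tab between two grey spring houses at (587,304). The choice is confirmed. Next, the extractor frame from the deck corners and the tab.

```bash
python3 - <<'E'
from h import *
ci=imaging.camera_info("top");cs=imaging.camera_info("side")
im=cv2.cvtColor(cv2.imread("pics/top0.png"),cv2.COLOR_BGR2RGB);d=np.load("pics/top0d.npy")
def c(u,v): return (u+.5)/3.6-.5+130,(v+.5)/3.6-.5+150
cor=[ray(ci,*c(*p),100)[:2] for p in [(134,58),(58,385),(622,488),(672,152)]]
cor=np.array(cor);print(cor.round(1));print([np.linalg.norm(cor[i]-cor[(i+1)%4]).round(1) for i in range(4)])
ev=(cor[0]+cor[1]-cor[2]-cor[3]);ey=ev/np.linalg.norm(ev);ex=np.array([ey[1],-ey[0]]);print("ey",ey,"yaw",np.degrees(np.arctan2(-ey[0],ey[1])))
cen=cor.mean(0);O=cen+ey*10
print("origin",O)
tab=ray(ci,*c(587,304),114)[:2];rib=ray(ci,*c(425,275),121)[:2]
h1=ray(ci,*c(588,229),108)[:2];h2=ray(ci,*c(564,380),108)[:2]
for n,p in(("tab",tab),("rib",rib),("h1",h1),("h2",h2),("sidetab",np.array([472.9,-16.6]))): print(n,p.round(1),"ext",((p-O)@ex).round(1),((p-O)@ey).round(1))
cov=[ray(ci,*c(*p),106)[:2] for p in [(378,165),(341,369),(533,392),(560,200)]]
for p in cov: print("cov",((p-O)@ex).round(1),((p-O)@ey).round(1))
# houses yaw
e=(h1-h2);print("house angle",np.degrees(np.arctan2(e[1],e[0])))
for n,dy,dx,z in(("tab",-138,0,114),("rib",-44,0,113.5)):
    print(n,O+ey*dy+ex*dx)
E
```

```text
[[631.9 251.4]
 [438.3 293.2]
 [370.1 -29.1]
 [564.2 -69.4]]
[np.float64(198.0), np.float64(329.5), np.float64(198.3), np.float64(327.8)]
ey [0.20674417 0.97839504] yaw -11.931620107456242
origin [503.19755358 121.31387356]
tab [474.1 -12.9] ext -0.7 -137.4
rib [493.   79.6] ext -1.4 -43.0
h1 [518.4 -16.3] ext 43.3 -131.5
h2 [431.7   1.8] ext -45.3 -131.7
sidetab [472.9 -16.6] ext -1.1 -141.2
cov 59.4 -3.5
cov -61.5 -4.6
cov -55.0 -115.5
cov 57.7 -112.7
house angle -11.757230811007574
tab [474.66685832 -13.70464157]
rib [494.10081016  78.26449192]
```

Sizes agree: deck 198×329 mm, tab at ext y −137.4, rib at −43, cover 120×110. The extractor yaw is about −11.9°, its origin is about (503,121), and the tab is at about (474,−14). I'll move with the fingers shut, at yaw −11.9, to a point above the tab.

```bash
python3 -m pendant '[{"delta_pos":[3.7,0,-3.3],"twist":[0,-6.5,0],"grip":0},{"delta_pos":[7.4,0,-6.6],"twist":[0,-12.87,0],"grip":0},{"delta_pos":[11.1,0,-9.9],"twist":[0,-12.87,0],"grip":0},{"delta_pos":[14.8,0,-13.2],"twist":[0,-12.87,0],"grip":0},{"delta_pos":[18.5,0,-16.5],"twist":[0,-12.87,0],"grip":0}]' 20
cat >> h.py <<'E'
O=np.array([502.9,121.1]);YAW=-11.9
def to(x,y,z,yaw=YAW):
    s=state();R=Ro.from_euler("xyz",s["ee_rot"],degrees=True)
    p=np.array(s["ee_pos"]);d=R.inv().apply(np.array([x,y,z])-p)/10
    w=(R.inv()*Ro.from_euler("xyz",[-90,0,yaw],degrees=True)).as_rotvec(degrees=True)
    print("t",s["time_s"],"pos",p.round(1),"rot",s["ee_rot"].round(2),"F",s["force"].round(1),"w",round(s["gripper_width"],1),"delta cm",d.round(2),"twist",w.round(2))
def ext(p):
    a=np.radians(YAW);ey=np.array([-np.sin(a),np.cos(a)]);ex=np.array([np.cos(a),np.sin(a)]);q=np.array(p)[:2]-O;return (q@ex).round(1),(q@ey).round(1)
def wor(x,y):
    a=np.radians(YAW);return O+y*np.array([-np.sin(a),np.cos(a)])+x*np.array([np.cos(a),np.sin(a)])
E
python3 -c "
from h import *
print(wor(-.6,-138.5));to(*wor(-.6,-138.5),214)"
```

```text
time_s: 0.65
ee_pos: [340.1, 292.7, 213.8]
ee_rot: [-90.0, -0.0, -11.9]
force: [1.3, 0.0, 0.7]
gripper_width: 54.3
[473.75361493 -14.29977193]
t 0.65 pos [340.1 292.7 213.8] rot [-9.001e+01 -1.000e-02 -1.188e+01] F [1.3 0.  0.7] w 54.3 delta cm [ 1.940e+01 -1.000e-02 -2.729e+01] twist [0.01 0.02 0.01]
```

```bash
python3 -m pendant '[{"delta_pos":[2.8,0,-3.9],"twist":[0,0,0],"grip":0},{"delta_pos":[5.6,0,-7.8],"twist":[0,0,0],"grip":0},{"delta_pos":[8.4,0,-11.7],"twist":[0,0,0],"grip":0},{"delta_pos":[11.2,0,-15.6],"twist":[0,0,0],"grip":0},{"delta_pos":[14,0,-19.5],"twist":[0,0,0],"grip":0}]'
python3 -m pendant '[{"delta_pos":[2.0,0,-2.8],"twist":[0,0,0],"grip":0},{"delta_pos":[4,0,-5.6],"twist":[0,0,0],"grip":0},{"delta_pos":[5.4,0,-7.8],"twist":[0,0,0],"grip":0},{"delta_pos":[5.4,1.5,-7.8],"twist":[0,0,0],"grip":0},{"delta_pos":[5.4,3,-7.8],"twist":[0,0,0],"grip":0}]'
python3 -c "
from h import *
to(*wor(-.6,-138.5),130)
im,d=imaging.grab_frame('wrist');save(im,'pics/w1.png')
im,d=imaging.grab_frame('side');save(cv2.resize(im[100:300,130:350],None,fx=3,fy=3),'pics/s1.png')
to(*wor(-.6,-138.5),130)
"
```

```text
time_s: 1.15
ee_pos: [436.8, 73.0, 214.0]
ee_rot: [-90.0, -0.0, -11.9]
force: [0.9, 0.1, -0.0]
gripper_width: 14.2
time_s: 1.65
ee_pos: [473.7, -13.5, 183.6]
ee_rot: [-90.0, -0.0, -12.0]
force: [-0.9, -0.5, -0.9]
gripper_width: 0.5
t 1.65 pos [473.7 -13.5 183.6] rot [-8.999e+01 -4.000e-02 -1.204e+01] F [-0.9 -0.5 -0.9] w 0.5 delta cm [ 0.02  5.36 -0.07] twist [-0.01 -0.14  0.04]
t 1.75 pos [471.7 -12.8 182. ] rot [-90.03   0.27 -11.97] F [ 0.7 -0.5  0.2] w 0.6 delta cm [ 0.25  5.2  -0.1 ] twist [ 0.03 -0.07 -0.27]
```

View pics/w1.png

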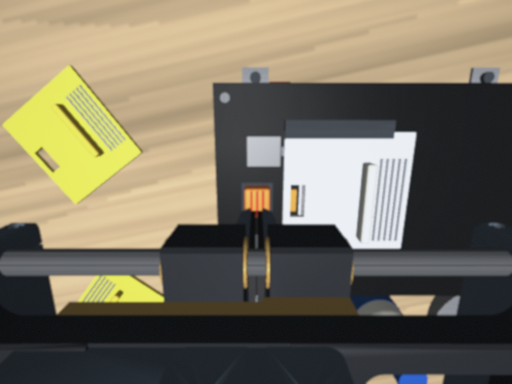

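View pics/s1.png

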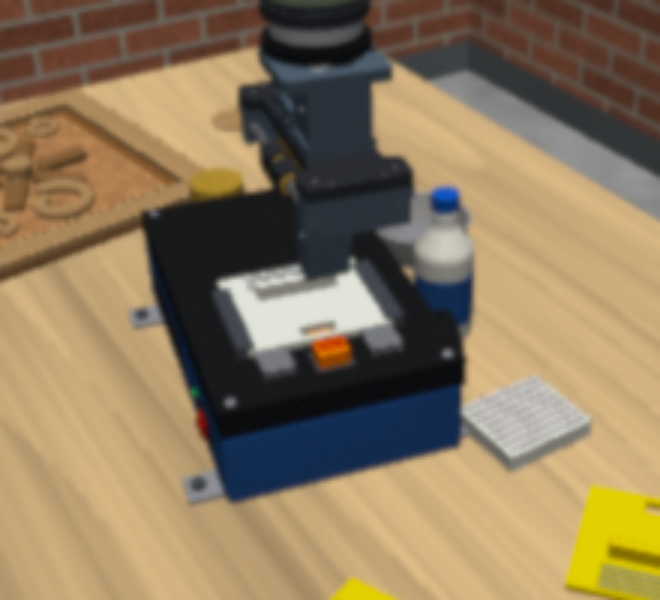

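The wrist view shows the orange tab at (257,198), just ahead of the shut fingertips, with a house at (264,151). The side view shows the fingers high above it. I'll check the frame against the wrist camera before pressing.

```bash
python3 -c "
from h import *
ci=imaging.camera_info('wrist')
for n,u,v,z in(('tab L',245,200,114),('tab R',270,200,114),('house',264,151,108),('cornerdeck',214,84,100),('rib -y top edge',365,165,121),('cov corner',415,133,106),('cov top-left',283,180,106)):
    p=ray(ci,u,v,z);print(n,p.round(1),ext(p))
to(*wor(-.6,-138.5),118)
"
```

```text
tab L [465.8 -21.7 114. ] (np.float64(-6.9), np.float64(-147.4))
tab R [470.2  -0.7 114. ] (np.float64(-6.9), np.float64(-125.9))
house [428.9   2.7 108. ] (np.float64(-48.0), np.float64(-131.1))
cornerdeck [367.4 -26.5 100. ] (np.float64(-102.1), np.float64(-172.4))
rib -y top edge [455.4  80.1 121. ] (np.float64(-38.0), np.float64(-49.9))
cov corner [440.6 129.3 106. ] (np.float64(-62.6), np.float64(-4.8))
cov top-left [457.1  13.8 106. ] (np.float64(-22.7), np.float64(-114.4))
t 1.75 pos [471.7 -12.8 182. ] rot [-90.03   0.27 -11.97] F [ 0.7 -0.5  0.2] w 0.6 delta cm [ 0.26  6.4  -0.1 ] twist [ 0.03 -0.07 -0.27]
```

Wrist rays agree with the frame to about 3 mm. Descending to just above the tab.

```bash
python3 -m pendant '[{"delta_pos":[0,2.0,0],"twist":[0,0,0],"grip":0},{"delta_pos":[0,4,0],"twist":[0,0,0],"grip":0},{"delta_pos":[0,5.5,0],"twist":[0,0,0],"grip":0},{"delta_pos":[0,5.8,0],"twist":[0,0,0],"grip":0},{"delta_pos":[0,5.8,0],"twist":[0,0,0],"grip":0}]'
python3 -c "
from h import *
to(*wor(-1.5,-138),106)"
```

```text
time_s: 2.25
ee_pos: [473.4, -12.4, 126.2]
ee_rot: [-90.0, 0.0, -11.9]
force: [-0.2, -0.4, -0.2]
gripper_width: 0.5
t 2.25 pos [473.4 -12.4 126.2] rot [-9.000e+01  1.000e-02 -1.191e+01] F [-0.2 -0.4 -0.2] w 0.5 delta cm [-0.02  2.02 -0.13] twist [-0.   -0.01 -0.01]
```

```bash
python3 -m pendant '[{"delta_pos":[0,0.5,-0.1],"twist":[0,0,0],"grip":0},{"delta_pos":[0,0.9,-0.1],"twist":[0,0,0],"grip":0},{"delta_pos":[0,1.2,-0.1],"twist":[0,0,0],"grip":0},{"delta_pos":[0,1.5,-0.1],"twist":[0,0,0],"grip":0},{"delta_pos":[0,1.6,-0.1],"twist":[0,0,0],"grip":0}]'
python3 -c "
from h import *
to(*wor(-1.5,-138),106)"
```

```text
time_s: 2.75
ee_pos: [473.3, -13.6, 110.4]
ee_rot: [-90.0, -0.0, -11.9]
force: [-0.8, -0.2, 7.4]
gripper_width: 0.8
t 2.75 pos [473.3 -13.6 110.4] rot [-8.999e+01 -3.000e-02 -1.193e+01] F [-0.8 -0.2  7.4] w 0.8 delta cm [-0.03  0.44 -0.01] twist [-0.01 -0.03  0.03]
```

```bash
python3 -m pendant '[{"delta_pos":[0,0.1,0],"twist":[0,0,0],"grip":0},{"delta_pos":[0,0.2,0],"twist":[0,0,0],"grip":0},{"delta_pos":[0,0.3,0],"twist":[0,0,0],"grip":0},{"delta_pos":[0,0.35,0],"twist":[0,0,0],"grip":0},{"delta_pos":[0,0.35,0],"twist":[0,0,0],"grip":0}]'
python3 -c "
from h import *
to(*wor(-1.5,-138),106)
im,d=imaging.grab_frame('wrist');save(im,'pics/w2.png')
im,d=imaging.grab_frame('top');save(cv2.resize(im[150:300,130:350],None,fx=3.6,fy=3.6),'pics/t2.png')
"
```

```text
time_s: 3.25
ee_pos: [473.3, -13.6, 107.3]
ee_rot: [-90.0, -0.0, -11.9]
force: [-1.4, -0.3, 7.0]
gripper_width: 0.5
t 3.25 pos [473.3 -13.6 107.3] rot [-9.000e+01 -4.000e-02 -1.192e+01] F [-1.4 -0.3  7. ] w 0.5 delta cm [-0.03  0.13 -0.01] twist [-0.   -0.02  0.04]
```

View pics/w2.png

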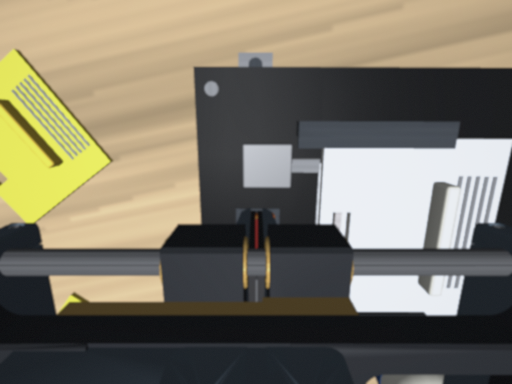

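View pics/t2.png

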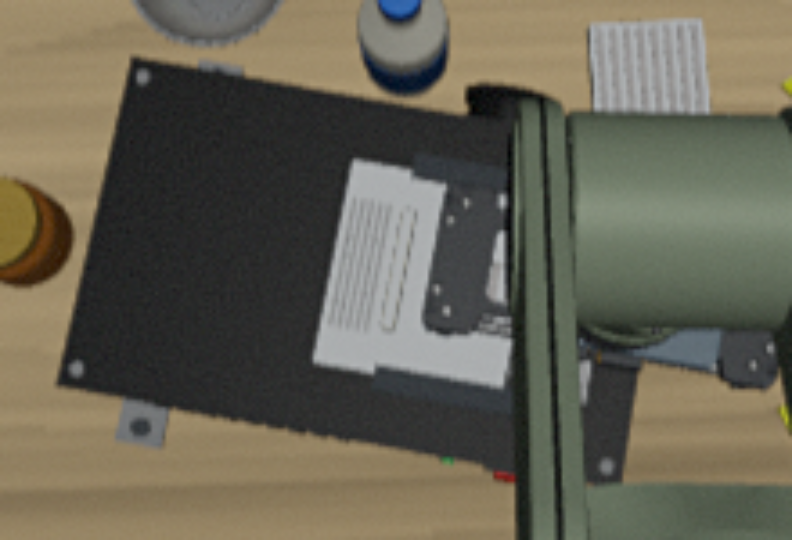

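The cover has been kicked loose by about 16 mm: its left edge in the top crop moved from (378,165) to (352,160), and the spring pin is visible in the wrist view at (305,166). Rising now, then moving behind the rib.

```bash
python3 -m pendant '[{"delta_pos":[0,-1,0],"twist":[0,0,0],"grip":0},{"delta_pos":[0,-2.5,0],"twist":[0,0,0],"grip":0},{"delta_pos":[0,-4,0],"twist":[0,0,0],"grip":0},{"delta_pos":[0,-4,0],"twist":[0,0,0],"grip":0},{"delta_pos":[0,-4,0],"twist":[0,0,0],"grip":0}]'
python3 -c "
from h import *
im,d=imaging.grab_frame('wrist');ci=imaging.camera_info('wrist');save(im,'pics/w3.png')
im,d=imaging.grab_frame('side');save(cv2.resize(im[100:300,130:350],None,fx=3,fy=3),'pics/s3.png')
to(*wor(-1,-58),146)
"
```

```text
time_s: 3.85
ee_pos: [473.0, -13.5, 146.4]
ee_rot: [-90.0, -0.0, -11.9]
force: [0.4, -0.3, -0.9]
gripper_width: 0.3
t 3.95 pos [472.5 -13.5 145.7] rot [-9.001e+01  9.000e-02 -1.193e+01] F [-0.3  0.   0.2] w 0.2 delta cm [ 0.1  -0.03  8.  ] twist [ 0.01 -0.03 -0.09]
```

View pics/w3.png

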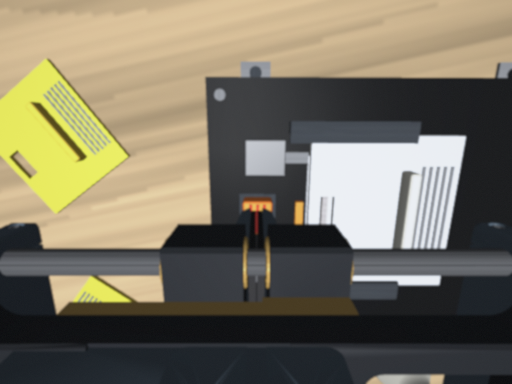

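View pics/s3.png

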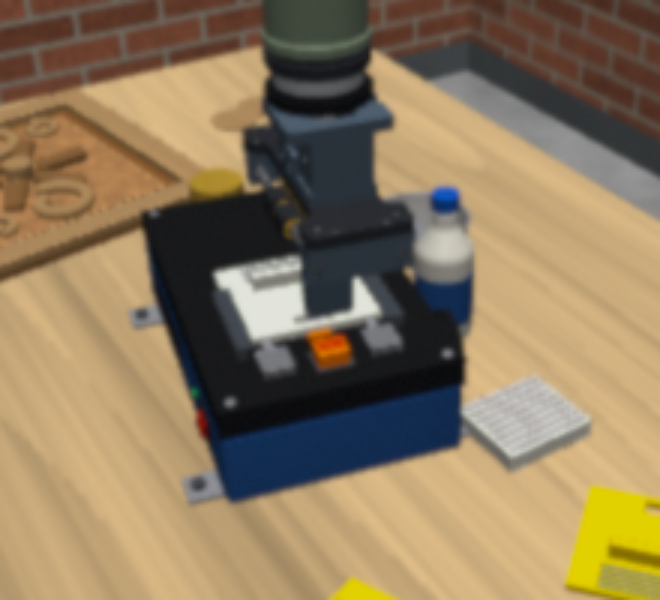

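The tab is up again (257,207), with its tooth at (299,213) clear of the cover edge at u≈307. The rib's near top edge is at about (404,175). Measuring the rib face.

```bash
python3 -c "
from h import *
ci=imaging.camera_info('wrist')
for n,u,v,z in(('rib -y top edge',404,175,121),('rib +y top',419,175,121),('cov +y',462,170,106),('cov -y',309,170,106),('guide',290,131,111)):
    p=ray(ci,u,v,z);print(n,p.round(1),ext(p))
"
```

```text
rib -y top edge [460.5  92.5 121. ] (np.float64(-35.6), np.float64(-36.8))
rib +y top [462.6 102.6 121. ] (np.float64(-35.6), np.float64(-26.5))
cov +y [469.9 141.6 106. ] (np.float64(-36.5), np.float64(13.3))
cov -y [446.6  31.4 106. ] (np.float64(-36.5), np.float64(-99.4))
guide [415.8  22.2 111. ] (np.float64(-64.8), np.float64(-114.8))
```

```bash
python3 -m pendant '[{"delta_pos":[0,0,3],"twist":[0,0,0],"grip":0},{"delta_pos":[0.05,0,6],"twist":[0,0,0],"grip":0},{"delta_pos":[0.1,0,7.8],"twist":[0,0,0],"grip":0},{"delta_pos":[0.1,0,7.8],"twist":[0,0,0],"grip":0},{"delta_pos":[0.1,0,7.8],"twist":[0,0,0],"grip":0}]'
python3 -c "
from h import *
to(*wor(-1,-58),111)
im,d=imaging.grab_frame('wrist');save(im,'pics/w4.png')
"
```

```text
time_s: 4.45
ee_pos: [489.6, 62.4, 145.7]
ee_rot: [-90.1, 0.1, -11.9]
force: [-0.1, 0.2, 0.2]
gripper_width: 0.8
t 4.45 pos [489.6  62.4 145.7] rot [-9.005e+01  9.000e-02 -1.187e+01] F [-0.1  0.2  0.2] w 0.8 delta cm [-0.    3.47  0.22] twist [ 0.05  0.03 -0.09]
```

View pics/w4.png

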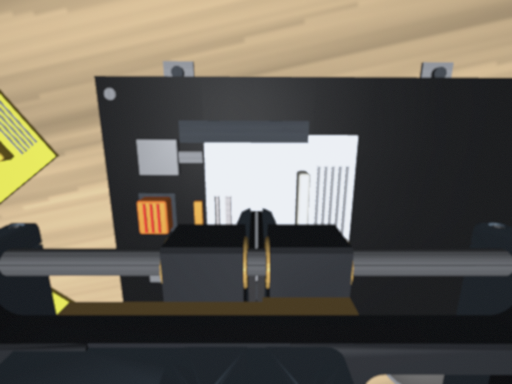

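The fingertips (u≈255) are between the cover's −y edge (205) and the rib (297), with room both ways. Lowering to z≈112.

```bash
python3 -m pendant '[{"delta_pos":[0,1.2,0],"twist":[0,0,0],"grip":0},{"delta_pos":[0,2.4,0],"twist":[0,0,0],"grip":0},{"delta_pos":[0,3.0,0],"twist":[0,0,0],"grip":0},{"delta_pos":[0,3.4,0],"twist":[0,0,0],"grip":0},{"delta_pos":[0,3.4,0],"twist":[0,0,0],"grip":0}]'
python3 -c "
from h import *
to(*wor(-1,68),111)
im,d=imaging.grab_frame('wrist');save(im,'pics/w5.png')
to(*wor(-1,68),111)
"
```

```text
time_s: 5.0
ee_pos: [489.7, 62.3, 111.6]
ee_rot: [-90.0, 0.1, -11.9]
force: [-0.5, -0.3, 0.3]
gripper_width: 0.7
t 5.0 pos [489.7  62.3 111.6] rot [-9.003e+01  9.000e-02 -1.195e+01] F [-0.5 -0.3  0.3] w 0.7 delta cm [-0.03  0.06 12.82] twist [ 0.03 -0.05 -0.09]
t 5.05 pos [490.1  62.4 112.2] rot [-9.000e+01  3.000e-02 -1.194e+01] F [ 0.5 -0.8 -0.6] w 0.2 delta cm [-0.07  0.11 12.8 ] twist [ 0.   -0.04 -0.03]
```

View pics/w5.png

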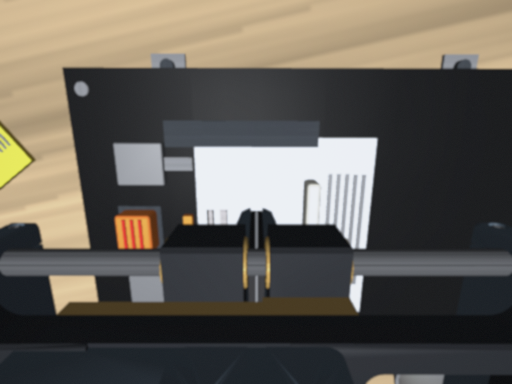

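No contact with the cover, and the rib is ahead of the fingers at (311,200). Pushing gently.

```bash
python3 -m pendant '[{"delta_pos":[0,0,0.4],"twist":[0,0,0],"grip":0},{"delta_pos":[0,0,0.8],"twist":[0,0,0],"grip":0},{"delta_pos":[0,0,1.2],"twist":[0,0,0],"grip":0},{"delta_pos":[0,0,1.6],"twist":[0,0,0],"grip":0},{"delta_pos":[0,0,2.0],"twist":[0,0,0],"grip":0}]'
python3 -m pendant '[{"delta_pos":[0,0,0.5],"twist":[0,0,0],"grip":0},{"delta_pos":[0,0,1.0],"twist":[0,0,0],"grip":0},{"delta_pos":[0,0,1.5],"twist":[0,0,0],"grip":0},{"delta_pos":[0,0,2.0],"twist":[0,0,0],"grip":0},{"delta_pos":[0,0,2.5],"twist":[0,0,0],"grip":0}]'
python3 -c "
from h import *
to(*wor(-1,68),111)
im,d=imaging.grab_frame('wrist');save(im,'pics/w6.png')
"
```

```text
time_s: 5.55
ee_pos: [494.4, 82.5, 112.6]
ee_rot: [-90.0, -0.0, -11.9]
force: [1.0, -1.0, 1.5]
gripper_width: 0.6
time_s: 6.05
ee_pos: [499.6, 107.0, 112.5]
ee_rot: [-90.0, -0.0, -11.9]
force: [-0.5, -1.1, 1.6]
gripper_width: 0.6
t 6.05 pos [499.6 107.  112.5] rot [-9.000e+01 -1.000e-02 -1.193e+01] F [-0.5 -1.1  1.6] w 0.6 delta cm [-0.07  0.15  8.25] twist [ 0.   -0.03  0.01]
```

View pics/w6.png

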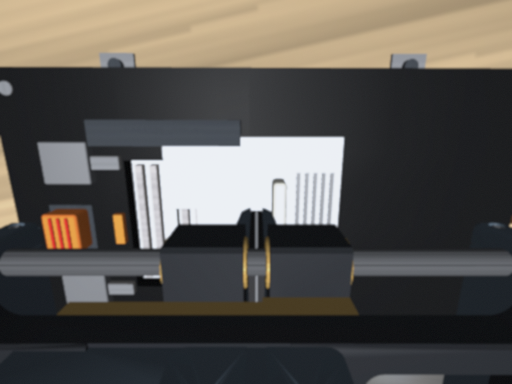

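The cover slides straight with about 1 N, the filter opening is appearing at (148,210), and the rib is against the fingers at (279,200). Continuing.

```bash
python3 -m pendant '[{"delta_pos":[0,0,0.6],"twist":[0,0,0],"grip":0},{"delta_pos":[0,0,1.2],"twist":[0,0,0],"grip":0},{"delta_pos":[0,0,1.8],"twist":[0,0,0],"grip":0},{"delta_pos":[0,0,2.4],"twist":[0,0,0],"grip":0},{"delta_pos":[0,0,3.0],"twist":[0,0,0],"grip":0}]'
python3 -m pendant '[{"delta_pos":[0,0,0.6],"twist":[0,0,0],"grip":0},{"delta_pos":[0,0,1.2],"twist":[0,0,0],"grip":0},{"delta_pos":[0,0,1.8],"twist":[0,0,0],"grip":0},{"delta_pos":[0,0,2.4],"twist":[0,0,0],"grip":0},{"delta_pos":[0,0,3.0],"twist":[0,0,0],"grip":0}]'
python3 -c "
from h import *
to(*wor(-1,68),111)
im,d=imaging.grab_frame('wrist');save(im,'pics/w7.png')
ci=imaging.camera_info('wrist')
im,d=imaging.grab_frame('side');save(cv2.resize(im[100:300,130:350],None,fx=3,fy=3),'pics/s7.png')
"
```

```text
time_s: 6.6
ee_pos: [505.8, 136.5, 112.4]
ee_rot: [-90.0, 0.0, -11.9]
force: [-0.4, -1.1, -0.6]
gripper_width: 0.6
time_s: 7.1
ee_pos: [512.0, 165.8, 112.4]
ee_rot: [-90.0, 0.0, -11.9]
force: [-0.8, -0.5, -0.1]
gripper_width: 0.4
t 7.1 pos [512.  165.8 112.4] rot [-89.99   0.   -11.93] F [-0.8 -0.5 -0.1] w 0.4 delta cm [-0.07  0.14  2.24] twist [-0.01 -0.03 -0.  ]
```

View pics/w7.png

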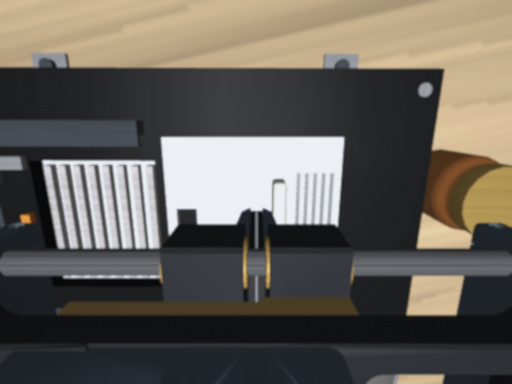

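View pics/s7.png

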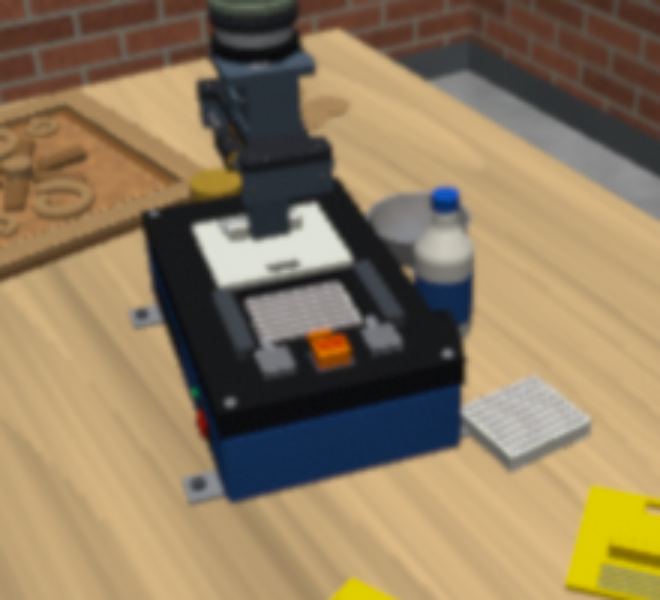

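The opening is uncovered and the cover is out of its guides (the wrist view shows its edges at u=162–344, clear of the guide end at u=143). It is still straight. Pushing another ~22 mm, then backing off before rising.

```bash
python3 -m pendant '[{"delta_pos":[0,0,0.6],"twist":[0,0,0],"grip":0},{"delta_pos":[0,0,1.2],"twist":[0,0,0],"grip":0},{"delta_pos":[0,0,1.8],"twist":[0,0,0],"grip":0},{"delta_pos":[0,0,2.2],"twist":[0,0,0],"grip":0},{"delta_pos":[0,0,2.2],"twist":[0,0,0],"grip":0}]'
python3 -m pendant '[{"delta_pos":[0,0,-0.3],"twist":[0,0,0],"grip":0},{"delta_pos":[0,0,-0.8],"twist":[0,0,0],"grip":0},{"delta_pos":[0,-0.5,-1.2],"twist":[0,0,0],"grip":0},{"delta_pos":[0,-2,-1.2],"twist":[0,0,0],"grip":0},{"delta_pos":[0,-4,-1.2],"twist":[0,0,0],"grip":0}]'
python3 -m pendant '[{"delta_pos":[0,-3,0],"twist":[0,0,0],"grip":0},{"delta_pos":[0,-6,0],"twist":[0,0,0],"grip":0},{"delta_pos":[0,-8,-4],"twist":[0,0,0],"grip":0},{"delta_pos":[0,-8,-8],"twist":[0,0,0],"grip":0},{"delta_pos":[0,-8,-12],"twist":[0,0,0],"grip":0}]'
python3 -m pendant '[{"delta_pos":[0,0,-4],"twist":[0,0,0],"grip":0},{"delta_pos":[0,0,-8],"twist":[0,0,0],"grip":0},{"delta_pos":[0,0,-12],"twist":[0,0,0],"grip":0},{"delta_pos":[0,0,-12],"twist":[0,0,0],"grip":0},{"delta_pos":[0,0,-12],"twist":[0,0,0],"grip":0}]'
python3 - <<'E'
from h import *
s=state();print(s["time_s"],s["ee_pos"],s["force"])
im,d=imaging.grab_frame('top');ci=imaging.camera_info('top');save(im,'pics/t8.png')
save(cv2.resize(im[100:300,100:350],None,fx=3,fy=3),'pics/t8c.png')
h=cv2.cvtColor(im,cv2.COLOR_RGB2HSV);w=((h[...,1]<40)&(h[...,2]>150)).astype(np.uint8)
k,l,st,cen=cv2.connectedComponentsWithStats(w)
for i in range(1,k):
    if st[i,4]>900 and 150<cen[i][1]<300 and cen[i][0]<330:
        ys,xs=np.where(l==i);P=np.array([ray(ci,u,v,106)[:2] for u,v in zip(xs,ys)],np.float32)
        r=cv2.minAreaRect(P);print(st[i],r,ext(r[0]),"z",[pt(ci,u,v,d[v,u])[2].round(1) for u,v in zip(xs[::300],ys[::300])])
E
```

```text
time_s: 7.7
ee_pos: [516.7, 187.5, 112.5]
ee_rot: [-90.0, -0.0, -11.9]
force: [-0.6, 0.8, -0.1]
gripper_width: 0.7
time_s: 8.2
ee_pos: [513.2, 174.2, 152.5]
ee_rot: [-90.1, 0.1, -12.0]
force: [0.8, 0.2, -1.0]
gripper_width: 0.5
time_s: 8.7
ee_pos: [489.0, 56.2, 233.8]
ee_rot: [-90.0, -0.2, -11.9]
force: [0.9, -0.1, -0.1]
gripper_width: 0.9
time_s: 9.2
ee_pos: [464.1, -60.5, 232.9]
ee_rot: [-90.0, -0.0, -12.1]
force: [-0.9, 0.3, -0.1]
gripper_width: 0.4
9.2 [464.07294809 -60.48757057 232.87651967] [-0.94334376  0.33620833 -0.14789656]
[ 166  186   62   64 2603] ((517.0462646484375, 186.1015625), (109.4264144897461, 119.3069076538086), 78.06742095947266) (np.float64(0.4), np.float64(66.5)) z [np.float64(108.3), np.float64(107.9), np.float64(107.4), np.float64(105.3), np.float64(109.2), np.float64(104.6), np.float64(109.0), np.float64(105.0), np.float64(107.1)]
[ 234  205   43   48 1177] ((489.4300231933594, 63.59504318237305), (77.53572845458984, 86.75833892822266), 77.8025131225586) (np.float64(-1.3), np.float64(-59.0)) z [np.float64(88.4), np.float64(91.4), np.float64(95.0), np.float64(87.0)]
```

View pics/t8c.png

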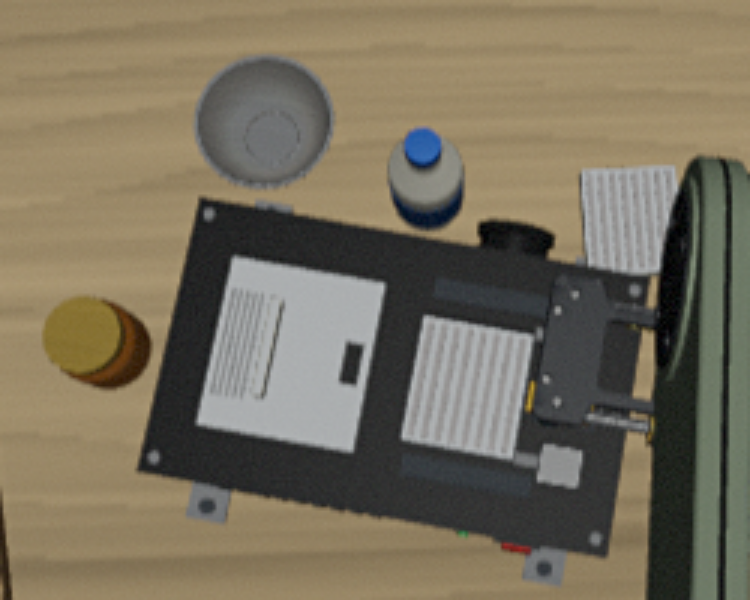

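The cover lies flat on the deck at ext (0.4, 66.5) mm with yaw −11.9°, well inside the limits. The bystanders are unmoved and the robot touches nothing, so I'm handing in.

```bash
python3 -c "
from workcell import job
print(job.job_done())"
```

```text
the job is handed in; nothing more can be done
None
```

I opened the extractor and handed the job in at about 9.3 s of the 38 s allowed; the hand-in reports no verdict.

**What I did:** With the fingers shut, I pressed the tab to its bottom stop at about 7 N, and the cover kicked loose by about 16 mm. I then pushed the cover by its rib, in the +y direction, with about 1 N on the wrist. I backed off from the rib before rising.

**Last checks:**
- **Position:** the last top view puts the cover at x ≈ 0, y ≈ +66 mm in the extractor's frame, about 126 mm from its seat.
- **Attitude:** it is straight to within about 0.1°. Depth readings on its top scatter from 104.6 to 109.2 mm, around the expected 106 mm plus camera error, so it appears flat on the deck.
- **Surroundings:** the opening is fully uncovered. The spare filter, jar, bowl and bottle look to be where they were in the first picture. I compared them by eye and did not measure them.
- **Robot:** it stands clear, touching nothing.

No check failed. The tab and wrist-camera positions differed by 2–3 mm, within or just over the stated calibration error.

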